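Clear the loaded rail block and put every part in its tray

TASK

The beige rail block on the optical bench has been used as a shelf: take everything off it piece by piece and put each piece upright in the middle of its own shallow tray - the brass thumb nut in the small round tray, the flat black dust cap in the square tray, the eyepiece in the large round tray. Only when all three are in their trays move the bare block, and lay it flat and lengthwise inside the long tray. Set things down without dropping them, and leave the loupe and the objective standing where they are.

Things in the scene. Friction and masses are not known exactly. Their poses are not given: they have to be found in the camera images.
- nut_center (a point): Knurled brass thumb nut, 27 mm across, 14 mm high; lies on top of the dust cap at the start. Point: its centre, half-way up (7 mm over its underside); z up.
- cap_center (a point): Flat round black dust cap, closed top up, 40 mm across, 10.5 mm high; lies on the rail block near one end, under the nut. Point: its centre, half-way up (5 mm over its underside); z up.
- eyepiece_center (a point): Black microscope eyepiece standing upright on the rail block near the other end; 48 mm across its body, 64 mm high, narrower at the top; grasp it round its lower half. Point: its centre, half-way up (32 mm over its underside); z up.
- block_center (a point): Beige rail block lying flat: 58 mm wide (its x), 176 mm long (its y), 26 mm high; about 0.4 kg. Cap with nut and eyepiece stand on its top about 52 mm either side of its middle. Point: its centre, half-way up (13 mm over its underside). Grasp it across its width at the middle.
- small_tray: Small round tray with a dark floor and thin bright metal lip, fixed, for the nut: 45 mm across inside, 51 mm outside. Floor 2.5 mm thick, lip 2.5 mm above the floor (5 mm high in all). Origin: centre of its underside, on the bench.
- square_tray: Square tray with a dark floor and thin bright metal lip, fixed, for the dust cap: 58 x 58 mm inside, 64 mm outside. Floor 2.5 mm thick, lip 2.5 mm above the floor. Origin: centre of its underside, on the bench.
- large_tray: Large round tray with a dark floor and thin bright metal lip, fixed, for the eyepiece: 66 mm across inside, 72 mm outside. Floor 2.5 mm thick, lip 2.5 mm above the floor. Origin: centre of its underside, on the bench.
- long_tray: Long tray with a dark floor and thin bright metal lip, fixed, for the rail block: 74 mm (its x) by 192 mm (its y) inside, 80 x 198 mm outside. Floor 2.5 mm thick, lip 2.5 mm above the floor. Origin: centre of its underside, on the bench.
- loupe_center (a point): Bystander: black loupe standing on the bench, 37 mm across, 40 mm high. Point: its centre, half-way up.
- objective_center (a point): Bystander: cream microscope objective standing on the bench, 25 mm across, 46 mm high, tapering to the top. Point: its centre, half-way up.
There are look-alikes about, which are no part of the job. Leave any green look-alike of the small_tray alone.

How it is judged:
By the outcome, as a careful person would: the job done as asked, in the order asked, and still so for the second after the job is handed in, with the robot touching nothing.
It also fails if it takes over 99 s, if anything falls off the work surface, if the arm or the gripper's body presses on something with over 40 N, if the wrist force passes 120 N, or if a joint passes its speed limit or range.

ROBOT

A 6-joint arm with a two-finger parallel gripper is mounted at the origin on the work surface; the furniture and walls round the work are solid. World frame = base frame: x ahead of the robot, y to its left, z up, the work surface at z = 0. Lengths are in m, angles in rad, forces in N, time in s.
With the tool pointing down it reaches from about 0.25 to 0.8 m from the base axis. Payload 3.9 kg.
Tool frame: the origin (TCP) lies at the very end of the fingers, on their centre line; the grasp point (between the pads) lies 19 mm behind it; z points along the fingers, y is the line along which they close (so a half turn about z gives the same grasp; the last joint's range is limited). The gripper opens to 85 mm and grips with 20 to 120 N. Pads are 22 mm wide; open, the fingers measure 114 mm over their backs; the gripper's body (76 mm by 85 mm) begins 54 mm behind the grasp point. The pads swing forward as they close: fully open they stand 13 mm farther back than shut.
Start: joints at [-1.231, 0.26, -0.138, 1.173, 0, 1.571], TCP at [0.175, -0.495, 0.231] pointing down, gripper open.
Joint ranges: [-2.78, 2.78], [-0.83, 1.72], [-1.28, 1.37], [-1.9, 2.12], [-1.57, 1.48], [-3.14, 3.14]. Speed limits (rad/s): [2.57, 2.57, 3.14, 3.14, 3.14, 3.14].

INTERFACE

Orientations are given as a unit quaternion [x, y, z, w].
In Python, from cell import * gives the robot as it stands.
- The arm moves only by the shell command python3 -m inch 'ROWS' [FORCE]. ROWS is JSON, a list of rows, each an object with "rotation": the turn, a rotation vector about the tool's x, y, z in rad, a list of three; "translation": the shift along the tool's x, y, z in cm, a list of three; "grip": the opening, from 0 (shut) to 1 (fully open). In form: [{"rotation": [rx, ry, rz], "translation": [x, y, z], "grip": grip}, ...]. A call has exactly 10 rows; each row shifts and turns the commanded pose from where the row before left it, along the tool's axes as they then stand; what a row does not reach is not made up. A row lasts 1/8 s, in which the tool goes at most 62.5 mm and 10.7 degrees, less where a joint would pass 70% of its speed; a pose out of reach is approached as far as the arm can. A call is refused whole if a number of a shift passes 6.25 or a number of a turn 0.188, either way. A call with a gripper value outside its range is refused whole. The fingers move at their own pace and stop on an object; FORCE is the grip in N (left out, the last holds). Time passes only in rows, so rows that do not move let the fingers close, or fill a call up. It gives the time, the measured TCP pose, the force, the opening and the grip force at its end, in the units of the state.
- observe(): the state, without advancing time (a new reading comes with each control period).
- capture(name): name is "scene" or "top"; returns (picture, depth): 420x560x3 uint8, red, green, blue; 420x560 float32, m along the optical axis (not along the pixel's ray), 0 where there is no reading.
- get_calibration(name): a dict with "K" (3x3 intrinsics, pixels), "dist" ([k1, k2, p1, p2, k3] as OpenCV has them; the pictures are not rectified), "eye" and "rotation" of the camera in the world. Camera axes: x right, y up, looking along -z (the intrinsics and any distortion apply to the point x, -y, -z); pixel columns grow to the right and rows downward; lengths in m; the calibration is good to about 2 mm. A picture is of the moment at which its call begins. get_calibration takes no time and is no camera call.
- sign_off(): hands the job in; it is judged then, once.
The state is a dict: "t": time; "joint_positions": joint angles; "joint_vel": joint speeds; "joint_torque": joint torques, N m; "position": TCP position; "orientation": TCP orientation; "contact_force": force on the tool from outside, world axes, zero at the start; "ft_torque": the same for the moment, N m; "opening": finger opening in m; "gripper_force": force on a finger pad.
Only numpy, scipy, OpenCV 4.12 (cv2) and the standard library are available. Lean on these libraries where they do the work, as an engineer would, in place of code of your own. Each camera call takes 0.05 s, during which the arm holds its last target. There are 200 camera calls.

## Working session

There is one attempt and no reset: what is moved stays moved. The work goes in short steps, Python scripts to look and compute and a shell command to move; the robot and the scene stay as the last step left them, time stands still between calls to the robot, and variables do not carry over. Pictures are saved under pics/ and viewed, at most 14 in all, crops included, and the job is handed in when it is done.

```bash
ls; mkdir -p pics
python3 - <<'E'
from cell import *
import cv2,numpy as np
for n in("scene","top"):
    p,d=capture(n); cv2.imwrite(f"pics/{n}0.png",cv2.cvtColor(p,cv2.COLOR_RGB2BGR)); np.save(f"{n}.npy",d)
    c=get_calibration(n); print(n,c)
s=observe();print(s)
E
```

```text
pics
scene {'K': array([[516.32783582,   0.        , 282.09432454],
       [  0.        , 516.32783582, 217.12569892],
       [  0.        ,   0.        ,   1.        ]]), 'dist': array([-0.17541061,  0.        ,  0.        ,  0.        ,  0.        ]), 'eye': array([ 0.49440698, -0.60279748,  0.50585119]), 'rotation': array([0.50257112, 0.02414087, 0.01866445, 0.86399718])}
top {'K': array([[543.83708313,   0.        , 286.59365564],
       [  0.        , 543.83708313, 209.00274466],
       [  0.        ,   0.        ,   1.        ]]), 'dist': array([-0.10712195,  0.        ,  0.        ,  0.        ,  0.        ]), 'eye': array([0.25911318, 0.20960794, 1.14038327]), 'rotation': array([ 0.04500523, -0.06758745, -0.69920217,  0.71029768])}
{'t': 0.1, 'joint_positions': array([-1.23099351e+00,  2.60617755e-01, -1.39257322e-01,  1.17267552e+00,
       -7.06570171e-06,  1.57080787e+00]), 'joint_vel': array([ 2.39918526e-06, -2.09042219e-03,  3.94724882e-03,  1.95108058e-03,
        7.19467072e-04, -2.46764998e-03]), 'joint_torque': array([-1.75575573e-03, -4.06509769e+01,  2.54527223e+01,  1.01268827e-02,
       -1.07797919e-04, -1.15180970e-05]), 'position': array([ 0.17477754, -0.49440594,  0.23054189]), 'orientation': array([ 9.85602038e-01,  1.69079429e-01, -1.51797259e-04, -8.63905904e-04]), 'contact_force': array([-0.05681271,  0.0548173 , -0.0053855 ]), 'ft_torque': array([-0.03045829,  0.03594264, -0.00827536]), 'gripper_force': 0.0, 'opening': 0.08534343094366889}
```

View pics/scene0.png

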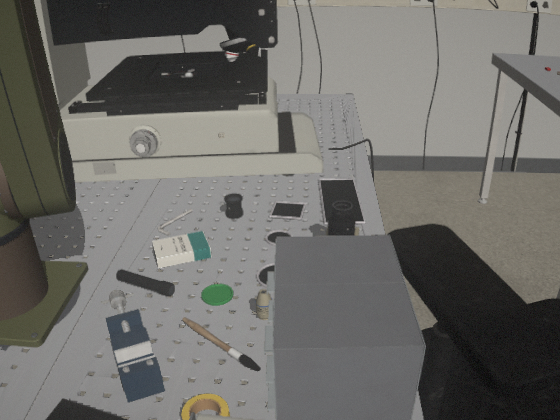

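View pics/top0.png

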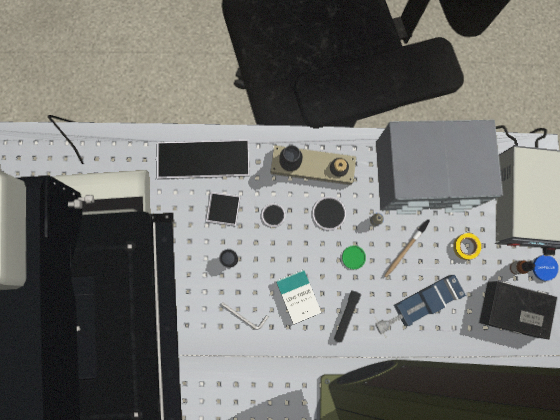

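The top view shows the trays: long (202,159), square (222,208), small round (273,215) and large round (328,212). It also shows the block from (275,160) to (355,168), with the eyepiece at (290,157) and the cap and nut at (341,167). A tall grey box starts at about column 377, close to the nut end.

```bash
cat > h.py <<'E'
from cell import *
import cv2,numpy as np
from scipy.spatial.transform import Rotation as R
def ray(n,px):
    c=get_calibration(n)
    u=cv2.undistortPoints(np.array(px,float).reshape(-1,1,2),c["K"],c["dist"]).reshape(-1,2)
    d=np.c_[u[:,0],-u[:,1],-np.ones(len(u))]
    return c["eye"],R.from_quat(c["rotation"]).apply(d)
def plane(n,px,z):   # pixel -> world on height z
    e,d=ray(n,px); return e+d*((z-e[2])/d[:,2])[:,None]
def cloud(n,d):
    v,u=np.indices(d.shape); e,r=ray(n,np.c_[u.ravel(),v.ravel()])
    return (e+r*d.reshape(-1,1)).reshape(d.shape+(3,))
def proj(n,P):
    c=get_calibration(n); q=R.from_quat(c["rotation"]).inv().apply(np.atleast_2d(P)-c["eye"])*[1,-1,-1]
    return cv2.projectPoints(q,np.zeros(3),np.zeros(3),c["K"],c["dist"])[0].reshape(-1,2)
def ortho(n,p,x0,x1,y0,y1,z,res=0.0005): # rows: x from x1 down, cols: y from y1 down
    xs=np.arange(x1,x0,-res); ys=np.arange(y1,y0,-res)
    X,Y=np.meshgrid(xs,ys,indexing="ij"); m=proj(n,np.c_[X.ravel(),Y.ravel(),np.full(X.size,z)]).reshape(X.shape+(2,)).astype(np.float32)
    return cv2.remap(p,m,None,cv2.INTER_CUBIC)
E
python3 - <<'E'
from h import *
d=np.load("top.npy");C=cloud("top",d)
for nm,(u,v) in dict(bench=(300,240),long=(202,159),sq=(222,208),small=(273,215),large=(328,212),eyep=(290,155),nut=(341,165),block=(315,165),box=(440,150),loupe=(228,258),obj=(376,218),shelf=(440,385),scope=(150,210),inst=(70,250)).items():
    print(nm,C[v-1:v+2,u-1:u+2].reshape(-1,3).mean(0).round(4))
# silhouettes by height
Z=C[...,2]
for nm,lo,hi,(a,b,c_,e) in [("boxtop",.05,.4,(110,230,365,505)),("eyep",.06,.11,(130,190,260,315)),("blocktop",.02,.031,(130,200,255,370)),("nut",.045,.06,(140,190,320,362)),("cap",.031,.043,(140,190,320,362)),("loupe",.03,.06,(240,280,205,250)),("obj",.02,.06,(200,235,360,377))]:
    m=np.zeros(Z.shape,bool);m[a:b,c_:e]=1;m&=(Z>lo)&(Z<hi);P=C[m]
    r=cv2.minAreaRect(P[:,:2].astype(np.float32)*1000); print(nm,len(P),np.round(r[0],1),np.round(r[1],1),round(r[2],1),"z",np.percentile(P[:,2],[5,50,95]).round(4),"min",P.min(0).round(3),"max",P.max(0).round(3))
p=cv2.imread("pics/top0.png")
o=ortho("top",p,.2,.5,-.0,.5,0.026,.000667); 
print(o.shape);cv2.imwrite("pics/o.png",o)
E
```

```text
bench [ 0.3774  0.145  -0.0023]
long [0.548  0.3577 0.002 ]
sq [0.4422 0.3112 0.0014]
small [0.4293 0.2029 0.0007]
large [0.4377 0.0861 0.0014]
eyep [0.5408 0.1712 0.0768]
nut [0.5312 0.0632 0.0411]
block [0.5036 0.1268 0.1484]
box [ 0.5401 -0.1155  0.1444]
loupe [0.3344 0.2929 0.0342]
obj [ 0.4205 -0.0086  0.043 ]
shelf [ 0.1522 -0.0025  0.4673]
scope [0.4339 0.4621 0.009 ]
inst [0.3207 0.5049 0.3399]
boxtop 10045 [ 527.  -132.1] [325.2 208. ] 81.4 z [0.0748 0.1447 0.1481] min [ 0.4   -0.286  0.05 ] max [0.65  0.015 0.152]
eyep 331 [538.9 168.6] [39. 41.] 1.2 z [0.0608 0.0751 0.0897] min [0.519 0.148 0.06 ] max [0.558 0.189 0.093]
blocktop 1515 [536.2 119.8] [176.4  60. ] 83.3 z [0.0215 0.025  0.0287] min [0.498 0.03  0.02 ] max [0.575 0.209 0.031]
nut 113 [529.6  66.2] [25.  25.6] 88.3 z [0.0462 0.0488 0.0522] min [0.517 0.054 0.045] max [0.542 0.079 0.053]
cap 145 [527.9  66.6] [41.  38.2] 1.0 z [0.0318 0.0354 0.0404] min [0.507 0.048 0.031] max [0.548 0.086 0.043]
loupe 256 [335.6 293.1] [34.6 35.6] 45.9 z [0.0318 0.0357 0.0404] min [0.318 0.274 0.03 ] max [0.353 0.311 0.044]
obj 55 [422.1  -6.6] [23.5 10.1] 2.2 z [0.0228 0.0308 0.0436] min [ 0.411 -0.012  0.02 ] max [ 0.434 -0.002  0.046]
(450, 750, 3)
```

View pics/o.png

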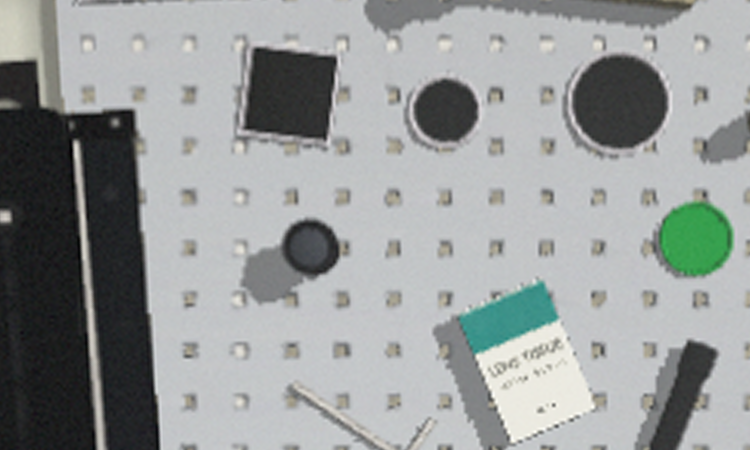

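```bash
python3 - <<'E'
from h import *
p=cv2.imread("pics/top0.png");g=cv2.cvtColor(p,cv2.COLOR_BGR2GRAY)
def contour(roi,th):
    a,b,c,d=roi; m=np.zeros_like(g);m[a:b,c:d]=(g[a:b,c:d]<th)*255
    cs,_=cv2.findContours(m,cv2.RETR_EXTERNAL,cv2.CHAIN_APPROX_NONE); return max(cs,key=cv2.contourArea).reshape(-1,2)
for nm,roi,th,z in [("long",(135,185,150,255),90,.0025),("sq",(188,230,203,243),90,.0025),("small",(200,232,258,290),90,.0025),("large",(192,236,306,352),90,.0025),("eyep-top",(140,172,276,305),90,.09),("loupe",(245,270,216,242),100,.04),]:
    P=plane("top",contour(roi,th),z)[:,:2].astype(np.float32)*1000
    print(nm,[np.round(v,1) for v in cv2.minAreaRect(P)],np.round(cv2.fitEllipse(P)[0],1))
# block beige
hsv=cv2.cvtColor(p,cv2.COLOR_BGR2HSV);print(hsv[165,315],hsv[240,305],hsv[165,341],hsv[160,341])
d=np.load("top.npy");C=cloud("top",d)
# box face facing the block: top edge
m=np.zeros(g.shape,bool);m[100:230,360:510]=1;m&=C[...,2]>.13;P=C[m]
for x in np.arange(.4,.66,.04):
    q=P[abs(P[:,0]-x)<.02]
    if len(q): print("box x",round(x,2),"ymax",np.percentile(q[:,1],[98,100]).round(3),len(q))
Z=C[...,2];print("tall things:")
for x in np.arange(.2,.75,.05): print(round(x,2),[ (lambda q: round(float(np.percentile(q,97)),2) if len(q) else None)(Z[(d>0)&(abs(C[...,0]-x)<.025)&(abs(C[...,1]-y)<.025)]) for y in np.arange(-.3,.6,.05)])
E
python3 - <<'E'
import cv2
p=cv2.imread("pics/top0.png")[125:245,140:400];cv2.imwrite("pics/z.png",cv2.resize(p,None,fx=3,fy=3,interpolation=cv2.INTER_CUBIC))
E
```

```text
long [array([549.8, 355.6]), array([ 72.8, 190. ]), np.float64(2.7)] [549.9 355.8]
sq [array([441.6, 308.7]), array([56.6, 56.3]), np.float64(82.9)] [441.6 308.7]
small [array([430.2, 201.9]), array([40.6, 40.2]), np.float64(1.1)] [429.9 202.6]
large [array([435.6,  84. ]), array([60.4, 59.8]), np.float64(0.3)] [435.9  84.1]
eyep-top [array([531.3, 171.6]), array([53.3, 43.9]), np.float64(0.9)] [530.5 171.4]
loupe [array([333.6, 292. ]), array([35.9, 34.1]), np.float64(46.4)] [333.6 292. ]
[ 23  54 169] [110   5 169] [18 21 61] [ 19 100 188]
box x 0.44 ymax [-0.026 -0.024] 857
box x 0.48 ymax [-0.024 -0.022] 2226
box x 0.52 ymax [-0.022 -0.019] 2178
box x 0.56 ymax [-0.02  -0.017] 2125
box x 0.6 ymax [-0.019 -0.016] 1080
tall things:
0.2 [0.06, 0.06, 0.0, 0.0, 0.6, 0.62, 0.04, 0.02, 0.0, 0.02, 0.0, 0.01, 0.0, 0.22, 0.23, 0.23, 0.45, 0.45]
0.25 [0.06, 0.06, 0.05, 0.05, 0.05, 0.04, 0.0, 0.02, 0.02, 0.02, 0.02, 0.0, 0.01, 0.22, 0.23, 0.23, 0.51, 0.45]
0.3 [0.08, 0.05, 0.05, 0.05, 0.03, 0.01, 0.0, 0.0, 0.0, 0.02, 0.02, 0.0, 0.04, 0.21, 0.23, 0.23, 0.52, 0.23]
0.35 [0.09, 0.02, 0.02, 0.0, 0.01, 0.01, 0.01, 0.01, 0.0, 0.0, 0.0, 0.0, 0.04, 0.21, 0.23, 0.23, 0.52, 0.52]
0.4 [0.1, 0.05, 0.02, 0.0, 0.01, 0.0, 0.04, 0.0, 0.01, 0.0, 0.0, 0.0, 0.0, 0.0, 0.23, 0.23, 0.52, 0.53]
0.45 [0.1, 0.15, 0.15, 0.15, 0.15, 0.15, 0.13, 0.01, 0.01, 0.0, 0.0, 0.0, 0.01, 0.0, 0.0, 0.06, 0.07, 0.07]
0.5 [0.1, 0.15, 0.15, 0.15, 0.15, 0.15, 0.14, 0.05, 0.04, 0.06, 0.04, 0.0, 0.0, 0.0, 0.0, 0.06, 0.06, 0.06]
0.55 [0.1, 0.15, 0.15, 0.15, 0.15, 0.15, 0.15, 0.05, 0.04, 0.09, 0.09, 0.0, 0.0, 0.01, 0.0, 0.0, 0.0, 0.0]
0.6 [0.04, 0.15, 0.15, 0.15, 0.15, 0.15, 0.15, 0.0, 0.06, 0.06, 0.0, 0.0, 0.0, 0.0, 0.0, 0.0, 0.0, 0.0]
0.65 [0.01, None, None, None, 0.06, 0.06, 0.06, 0.06, 0.06, 0.06, 0.0, 0.0, 0.0, 0.0, 0.0, 0.0, 0.0, 0.0]
0.7 [None, None, 0.06, 0.06, 0.06, 0.06, 0.06, 0.06, 0.06, 0.06, -0.25, -0.25, -0.79, -0.8, -0.8, None, -0.8, -0.81]
```

View pics/z.png

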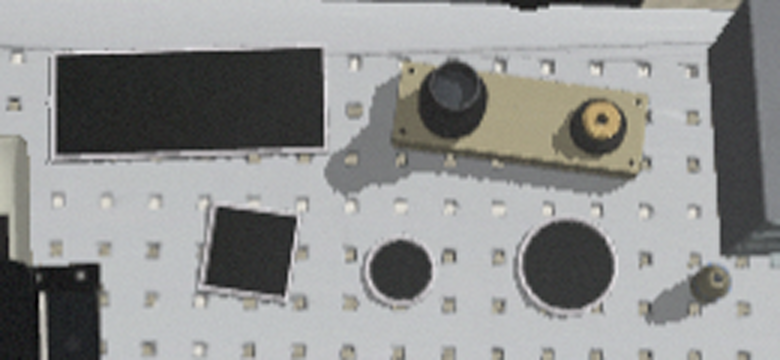

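The zoom agrees. In zoom pixels the eyepiece rim is at (455,85), the nut top at (602,121), and the block top corners are at (405,62), (648,95), (640,168) and (393,140). I'll pin these down on their known height planes.

```bash
cat >> h.py <<'E'
def plan(x,y,z,yaw):
    "yaw deg = world angle of the tool x; prints shift in the tool frame AFTER the turn, cm"
    s=observe(); q=R.from_quat(s["orientation"]); a=np.radians(yaw)
    T=R.from_matrix(np.array([[np.cos(a),np.sin(a),0],[np.sin(a),-np.cos(a),0],[0,0,-1.]]))
    print("turn",(q.inv()*T).as_rotvec().round(3),"shift_after cm",(T.inv().apply(np.array([x,y,z])-s["position"])*100).round(2))
def show():
    s=observe(); q=R.from_quat(s["orientation"]).as_matrix()
    print("t",round(s["t"],2),"pos",s["position"].round(4),"yaw",round(np.degrees(np.arctan2(q[1,0],q[0,0])),2),"tilt",q[:2,2].round(4),"F",s["contact_force"].round(2),"open",round(s["opening"],4),"grip",s["gripper_force"],"j",s["joint_positions"].round(2))
E
python3 - <<'E'
from h import *
f=lambda pts:np.array([((u+.5)/3-.5+140,(v+.5)/3-.5+125) for u,v in pts])
print("rim",plane("top",f([(455,85)]),.09).round(4),"nut",plane("top",f([(602,121)]),.0505).round(4),"cap",plane("top",f([(599,127)]),.0365).round(4))
print("block",plane("top",f([(405,62),(648,95),(640,168),(393,140)]),.026).round(4))
p=cv2.imread("pics/top0.png");h=cv2.cvtColor(p,cv2.COLOR_BGR2HSV)
m=np.zeros(p.shape[:2],np.uint8);m[150:178,325:357]=cv2.inRange(h[150:178,325:357],(10,80,90),(30,255,255))
v,u=np.nonzero(m);P=plane("top",np.c_[u,v],.0505)[:,:2].astype(np.float32)*1000;print("nut",cv2.minEnclosingCircle(P),P.mean(0))
m[:]=0;m[130:200,255:370]=cv2.inRange(h[130:200,255:370],(15,35,110),(35,120,255));m=cv2.morphologyEx(m,cv2.MORPH_OPEN,np.ones((3,3)))
v,u=np.nonzero(m);P=plane("top",np.c_[u,v],.026)[:,:2].astype(np.float32)*1000;print("block",cv2.minAreaRect(P))
# objective / chair
d=np.load("top.npy");C=cloud("top",d);k=(C[...,2]>.045)&(C[...,2]<.08)&(C[...,0]>.58)&(abs(C[...,1]-.1)<.12);print("chair xmin",np.percentile(C[k][:,0],[0,1,5]))
P=C[(C[...,2]>.19)&(C[...,2]<.27)&(C[...,1]>.28)&(C[...,0]>.1)];print("instr ymin,xmax",np.percentile(P[:,1],[.2,1]),np.percentile(P[:,0],[99,99.8]))
plan(.53,.066,.2,83.3)
E
```

```text
rim [[0.5415 0.1691 0.09  ]] nut [[0.5289 0.0659 0.0505]] cap [[0.528  0.0661 0.0365]]
block [[0.5747 0.2021 0.026 ]
 [0.5546 0.0298 0.026 ]
 [0.5016 0.0359 0.026 ]
 [0.5181 0.2096 0.026 ]]
nut ((529.9505615234375, 66.52772521972656), 13.407707214355469) [530.0977   66.50321]
block ((536.4827270507812, 119.97825622558594), (175.75198364257812, 57.328311920166016), 83.3432846069336)
chair xmin [0.58115976 0.61422069 0.62653549]
instr ymin,xmax [0.35718909 0.36248644] [0.39347841 0.39755746]
turn [-2.000e-03 -1.000e-03 -1.114e+00] shift_after cm [59.8  28.74  3.05]
```

```bash
python3 -m inch '[{"rotation":[0,0,-0.186],"translation":[0,0,0],"grip":1},{"rotation":[0,0,-0.186],"translation":[0,0,0],"grip":1},{"rotation":[0,0,-0.186],"translation":[0,0,0],"grip":1},{"rotation":[0,0,-0.186],"translation":[0,0,0],"grip":1},{"rotation":[0,0,-0.185],"translation":[0,0,0],"grip":1},{"rotation":[0,0,-0.185],"translation":[0,0,0],"grip":1},{"rotation":[0,0,0],"translation":[2,1,0],"grip":1},{"rotation":[0,0,0],"translation":[4,1.9,0],"grip":1},{"rotation":[0,0,0],"translation":[4.4,2.1,0],"grip":1},{"rotation":[0,0,0],"translation":[4.4,2.1,0],"grip":1}]' 30
python3 -m inch '[{"rotation":[0,0,0],"translation":[4.4,2.1,0],"grip":1},{"rotation":[0,0,0],"translation":[4.4,2.1,0],"grip":1},{"rotation":[0,0,0],"translation":[4.4,2.1,0],"grip":1},{"rotation":[0,0,0],"translation":[4.4,2.1,0],"grip":1},{"rotation":[0,0,0],"translation":[4.4,2.1,0],"grip":1},{"rotation":[0,0,0],"translation":[4.4,2.1,0],"grip":1},{"rotation":[0,0,0],"translation":[4.4,2.1,0],"grip":1},{"rotation":[0,0,0],"translation":[4.4,2.1,0],"grip":1},{"rotation":[0,0,0],"translation":[3,1.5,0],"grip":1},{"rotation":[0,0,0],"translation":[0,0,0],"grip":1}]'
python3 -c "
from h import *
show();plan(.53,.0663,.2,83.3)"
```

```text
t: 1.35
position: [0.2634, -0.3537, 0.231]
orientation: [0.748, 0.663, 0.0, -0.0]
contact_force: [1.2, 0.4, -0.3]
opening: 0.0854
gripper_force: 0.0
t: 2.6
position: [0.4893, 0.0044, 0.2309]
orientation: [0.747, 0.665, 0.0, -0.0]
contact_force: [-0.4, -1.1, -0.2]
opening: 0.0856
gripper_force: 0.0
t 2.6 pos [0.4893 0.0044 0.2309] yaw 83.41 tilt [-0.0005  0.0006] F [-0.41 -1.07 -0.21] open 0.0856 grip 0.0 j [ 0.01  0.2  -0.22  1.15  0.    1.69]
turn [-0.001 -0.001  0.002] shift_after cm [6.63 3.32 3.09]
```

```bash
python3 -m inch '[{"rotation":[0,0,0],"translation":[2.2,1.1,0],"grip":1},{"rotation":[0,0,0],"translation":[2.2,1.1,0],"grip":1},{"rotation":[0,0,0],"translation":[2.2,1.1,0],"grip":1},{"rotation":[0,0,0],"translation":[0,0,3],"grip":1},{"rotation":[0,0,0],"translation":[0,0,4],"grip":0.7},{"rotation":[0,0,0],"translation":[0,0,4],"grip":0.7},{"rotation":[0,0,0],"translation":[0,0,3],"grip":0.7},{"rotation":[0,0,0],"translation":[0,0,0],"grip":0.7},{"rotation":[0,0,0],"translation":[0,0,0],"grip":0.7},{"rotation":[0,0,0],"translation":[0,0,0],"grip":0.7}]'
python3 -c "
from h import *
p,d=capture('scene');q,e=capture('top')
show();plan(.53,.0663,.04,83.3)
a=cv2.resize(p[150:300,200:400],(800,600))
b=cv2.resize(q[120:230,260:400],(763,600))
cv2.imwrite('pics/n1.png',cv2.cvtColor(cv2.resize(np.hstack([a,b]),(800,307)),cv2.COLOR_RGB2BGR))"
```

```text
t: 3.85
position: [0.531, 0.0636, 0.093]
orientation: [0.747, 0.664, 0.001, 0.001]
contact_force: [0.0, -0.1, 0.0]
opening: 0.06
gripper_force: 0.0
t 3.95 pos [0.5307 0.0636 0.0927] yaw 83.28 tilt [0.0026 0.0003] F [ 0.4  -0.79  0.2 ] open 0.06 grip 0.0 j [ 0.12  0.37 -0.36  0.84  0.    1.81]
turn [ 0.003 -0.001 -0.   ] shift_after cm [ 0.26 -0.1   5.27]
```

View pics/n1.png

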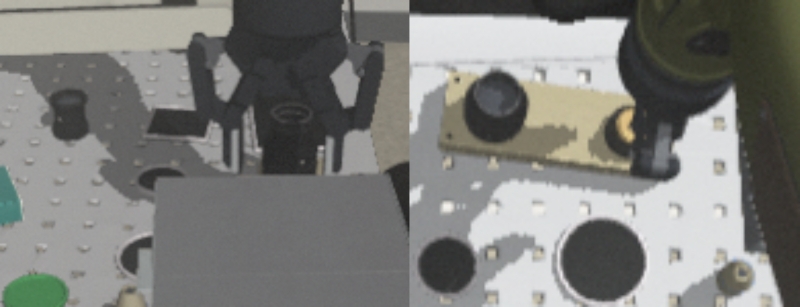

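In the scene crop, both fingers straddle the stack at columns 235 and 335. In the top crop, the nut at (628,125) lies beside the hand and lines up with it. I'll go down and close.

```bash
python3 -m inch '[{"rotation":[0,0,0],"translation":[0.3,-0.1,1],"grip":0.6},{"rotation":[0,0,0],"translation":[0,0,1.5],"grip":0.6},{"rotation":[0,0,0],"translation":[0,0,1.5],"grip":0.6},{"rotation":[0,0,0],"translation":[0,0,1.1],"grip":0.6},{"rotation":[0,0,0],"translation":[0,0,0],"grip":0.45},{"rotation":[0,0,0],"translation":[0,0,0],"grip":0.35},{"rotation":[0,0,0],"translation":[0,0,0],"grip":0.25},{"rotation":[0,0,0],"translation":[0,0,0],"grip":0.15},{"rotation":[0,0,0],"translation":[0,0,0],"grip":0.1},{"rotation":[0,0,0],"translation":[0,0,0],"grip":0.1}]' 30
python3 -c "
from h import *
show();plan(.53,.0663,.04,83.3)"
```

```text
t: 5.2
position: [0.5294, 0.0666, 0.0408]
orientation: [0.747, 0.665, 0.0, 0.0]
contact_force: [-0.1, 0.6, 3.1]
opening: 0.0246
gripper_force: 29.7
t 5.2 pos [0.5294 0.0666 0.0408] yaw 83.3 tilt [0.0011 0.0001] F [-0.15  0.61  3.12] open 0.0246 grip 29.71957651843283 j [ 0.13  0.43 -0.43  0.71 -0.    1.81]
turn [ 0.001 -0.    -0.   ] shift_after cm [-0.02  0.06  0.08]
```

```bash
python3 -m inch '[{"rotation":[0,0,0],"translation":[0,0,-0.2],"grip":0.1},{"rotation":[0,0,0],"translation":[0,0,-0.4],"grip":0.1},{"rotation":[0,0,0],"translation":[0,0,-1],"grip":0.1},{"rotation":[0,0,0],"translation":[0,0,-2],"grip":0.1},{"rotation":[0,0,0],"translation":[0,0,-3],"grip":0.1},{"rotation":[0,0,0],"translation":[0,0,-3.4],"grip":0.1},{"rotation":[0,0,0],"translation":[0,0,0],"grip":0.1},{"rotation":[0,0,0],"translation":[0,0,0],"grip":0.1},{"rotation":[0,0,0],"translation":[0,0,0],"grip":0.1},{"rotation":[0,0,0],"translation":[0,0,0],"grip":0.1}]' 30
python3 -c "
from h import *
show();plan(.43,.2022,.06,83.3)
p,d=capture('scene');q,e=capture('top')
a=cv2.resize(p[100:250,200:400],(800,600))
b=cv2.resize(q[120:230,260:400],(763,600))
cv2.imwrite('pics/n2.png',cv2.cvtColor(cv2.resize(np.hstack([a,b]),(800,307)),cv2.COLOR_RGB2BGR))"
```

```text
t: 6.45
position: [0.5282, 0.0664, 0.1393]
orientation: [0.747, 0.665, -0.001, -0.001]
contact_force: [0.3, 0.2, -0.5]
opening: 0.0247
gripper_force: 29.5
t 6.45 pos [0.5282 0.0664 0.1393] yaw 83.3 tilt [-0.0021 -0.0003] F [ 0.26  0.25 -0.54] open 0.0247 grip 29.503933056366805 j [ 0.13  0.33 -0.29  0.95  0.    1.81]
turn [-0.002  0.    -0.   ] shift_after cm [ 12.34 -11.33   7.93]
```

View pics/n2.png

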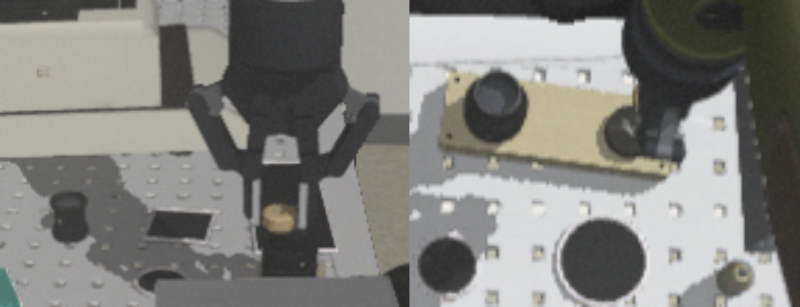

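The nut is held between the pads at (278,218), and the cap has stayed on the block. Now to the small tray.

```bash
python3 -m inch '[{"rotation":[0,0,0],"translation":[2,-1.8,0],"grip":0.1},{"rotation":[0,0,0],"translation":[3.5,-3.2,0],"grip":0.1},{"rotation":[0,0,0],"translation":[3.5,-3.2,0],"grip":0.1},{"rotation":[0,0,0],"translation":[2.3,-2.1,1],"grip":0.1},{"rotation":[0,0,0],"translation":[1,-1,2.5],"grip":0.1},{"rotation":[0,0,0],"translation":[0,0,3],"grip":0.1},{"rotation":[0,0,0],"translation":[0,0,3],"grip":0.1},{"rotation":[0,0,0],"translation":[0,0,1.5],"grip":0.1},{"rotation":[0,0,0],"translation":[0,0,0],"grip":0.1},{"rotation":[0,0,0],"translation":[0,0,0],"grip":0.1}]' 30
python3 -c "
from h import *
show();plan(.43,.2022,.009,83.3)
p,d=capture('scene');q,e=capture('top')
a=cv2.resize(p[175:275,210:330],(720,600))
b=cv2.resize(q[160:260,210:330],(720,600))
cv2.imwrite('pics/n3.png',cv2.cvtColor(cv2.resize(np.hstack([a,b]),(800,333)),cv2.COLOR_RGB2BGR))"
```

```text
t: 7.8
position: [0.4315, 0.2021, 0.0308]
orientation: [0.747, 0.665, 0.0, 0.0]
contact_force: [0.4, -0.5, -1.1]
opening: 0.0245
gripper_force: 29.5
t 7.8 pos [0.4315 0.2021 0.0308] yaw 83.29 tilt [0.0007 0.0003] F [ 0.41 -0.51 -1.12] open 0.0245 grip 29.549627754677203 j [ 0.44  0.36 -0.58  0.63 -0.    2.13]
turn [ 0.001 -0.    -0.   ] shift_after cm [-0.01 -0.15  2.18]
```

View pics/n3.png

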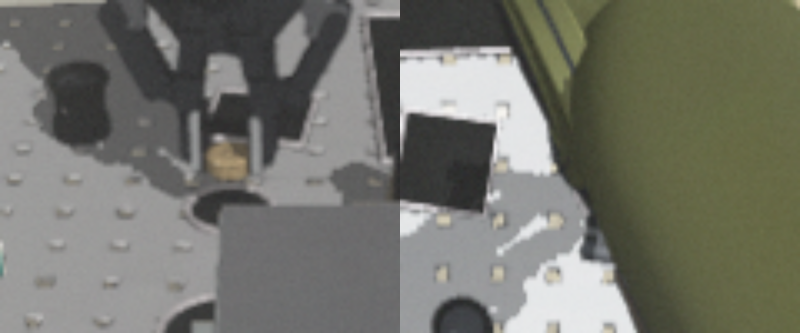

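The nut hangs level below the pads at (228,160), above the tray at (230,208). Next I'll lower it and feel for the floor.

```bash
python3 -m inch '[{"rotation":[0,0,0],"translation":[0,-0.15,1],"grip":0.1},{"rotation":[0,0,0],"translation":[0,0,0.9],"grip":0.1},{"rotation":[0,0,0],"translation":[0,0,0.2],"grip":0.1},{"rotation":[0,0,0],"translation":[0,0,0.1],"grip":0.1},{"rotation":[0,0,0],"translation":[0,0,0.05],"grip":0.1},{"rotation":[0,0,0],"translation":[0,0,0.05],"grip":0.1},{"rotation":[0,0,0],"translation":[0,0,0],"grip":0.1},{"rotation":[0,0,0],"translation":[0,0,0],"grip":0.1},{"rotation":[0,0,0],"translation":[0,0,0],"grip":0.1},{"rotation":[0,0,0],"translation":[0,0,0],"grip":0.1}]' 30
python3 -c "
from h import *
show()"
```

```text
t: 9.15
position: [0.4296, 0.2021, 0.0073]
orientation: [0.747, 0.665, 0.0, -0.0]
contact_force: [-0.6, 0.9, 0.4]
opening: 0.025
gripper_force: 29.5
t 9.15 pos [0.4296 0.2021 0.0073] yaw 83.3 tilt [0.     0.0001] F [-0.55  0.9   0.4 ] open 0.025 grip 29.54878312022629 j [ 0.44  0.39 -0.61  0.56  0.    2.13]
```

```bash
python3 -m inch '[{"rotation":[0,0,0],"translation":[0,0,0.04],"grip":0.1},{"rotation":[0,0,0],"translation":[0,0,0.03],"grip":0.1},{"rotation":[0,0,0],"translation":[0,0,0],"grip":0.1},{"rotation":[0,0,0],"translation":[0,0,0],"grip":0.1},{"rotation":[0,0,0],"translation":[0,0,0],"grip":0.1},{"rotation":[0,0,0],"translation":[0,0,0],"grip":0.1},{"rotation":[0,0,0],"translation":[0,0,0],"grip":0.1},{"rotation":[0,0,0],"translation":[0,0,0],"grip":0.1},{"rotation":[0,0,0],"translation":[0,0,0],"grip":0.1},{"rotation":[0,0,0],"translation":[0,0,0],"grip":0.1}]' 30
python3 -c "
from h import *
show()"
```

```text
t: 10.4
position: [0.4296, 0.2021, 0.0066]
orientation: [0.747, 0.665, -0.0, 0.0]
contact_force: [0.5, 0.4, -0.4]
opening: 0.0248
gripper_force: 29.5
t 10.4 pos [0.4296 0.2021 0.0066] yaw 83.3 tilt [-0. -0.] F [ 0.49  0.43 -0.38] open 0.0248 grip 29.549100376952993 j [ 0.44  0.39 -0.61  0.56 -0.    2.13]
```

```bash
python3 -m inch '[{"rotation":[0,0,0],"translation":[0,0,0.04],"grip":0.1},{"rotation":[0,0,0],"translation":[0,0,0.04],"grip":0.1},{"rotation":[0,0,0],"translation":[0,0,0],"grip":0.1},{"rotation":[0,0,0],"translation":[0,0,0],"grip":0.1},{"rotation":[0,0,0],"translation":[0,0,0],"grip":0.1},{"rotation":[0,0,0],"translation":[0,0,0],"grip":0.1},{"rotation":[0,0,0],"translation":[0,0,0],"grip":0.1},{"rotation":[0,0,0],"translation":[0,0,0],"grip":0.1},{"rotation":[0,0,0],"translation":[0,0,0],"grip":0.1},{"rotation":[0,0,0],"translation":[0,0,0],"grip":0.1}]' 30
python3 -c "
from h import *
show()"
```

```text
t: 11.65
position: [0.4296, 0.2021, 0.0064]
orientation: [0.747, 0.665, 0.0, 0.0]
contact_force: [-1.7, -1.3, 7.1]
opening: 0.025
gripper_force: 30.2
t 11.65 pos [0.4296 0.2021 0.0064] yaw 83.3 tilt [0.0003 0.0002] F [-1.68 -1.33  7.12] open 0.025 grip 30.150118870587903 j [ 0.44  0.39 -0.61  0.56 -0.    2.13]
```

Contact with the floor, at 7 N. I'll release, lift and take a look.

```bash
python3 -m inch '[{"rotation":[0,0,0],"translation":[0,0,-0.03],"grip":0.1},{"rotation":[0,0,0],"translation":[0,0,0],"grip":0.35},{"rotation":[0,0,0],"translation":[0,0,0],"grip":0.5},{"rotation":[0,0,0],"translation":[0,0,0],"grip":0.6},{"rotation":[0,0,0],"translation":[0,0,0],"grip":0.7},{"rotation":[0,0,0],"translation":[0,0,-1],"grip":0.7},{"rotation":[0,0,0],"translation":[0,0,-3],"grip":0.7},{"rotation":[0,0,0],"translation":[0,0,-4],"grip":0.7},{"rotation":[0,0,0],"translation":[-3,2.7,-2],"grip":0.7},{"rotation":[0,0,0],"translation":[-4,3.7,0],"grip":0.7}]' 30
python3 -c "
from h import *
show();plan(.529,.067,.1,83.3)
q,e=capture('top');p,d=capture('scene')
a=cv2.resize(p[175:275,210:330],(720,600))
b=cv2.resize(q[120:250,190:346],(720,600))
cv2.imwrite('pics/n4.png',cv2.cvtColor(cv2.resize(np.hstack([a,b]),(800,333)),cv2.COLOR_RGB2BGR))"
```

```text
t: 12.9
position: [0.4871, 0.1256, 0.1091]
orientation: [0.746, 0.666, 0.002, 0.001]
contact_force: [0.6, 0.3, 0.0]
opening: 0.0595
gripper_force: 0.0
t 12.9 pos [0.4871 0.1256 0.1091] yaw 83.47 tilt [0.0051 0.0017] F [0.63 0.26 0.03] open 0.0595 grip 0.0 j [ 0.25  0.31 -0.41  0.85  0.    1.94]
turn [ 0.005 -0.002  0.003] shift_after cm [-5.33  4.85  0.91]
```

View pics/n4.png

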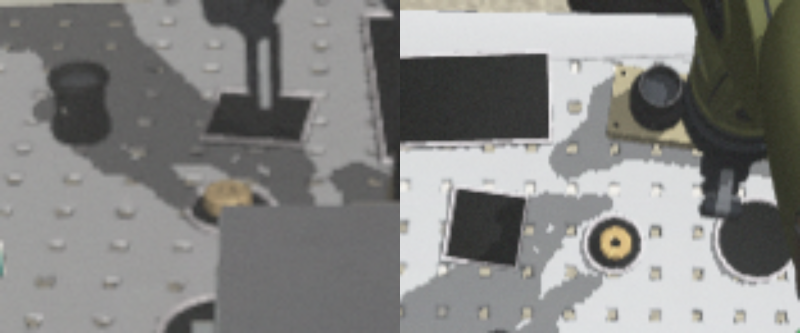

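The nut is upright in the middle of the small tray, at (614,241) in the right half. The cap is next.

```bash
python3 -m inch '[{"rotation":[0,0,0],"translation":[-2.7,2.4,0],"grip":0.75},{"rotation":[0,0,0],"translation":[-2.6,2.4,0],"grip":0.75},{"rotation":[0,0,0],"translation":[0,0,0],"grip":0.75},{"rotation":[0,0,0],"translation":[0,0,2],"grip":0.75},{"rotation":[0,0,0],"translation":[0,0,2],"grip":0.75},{"rotation":[0,0,0],"translation":[0,0,1.5],"grip":0.75},{"rotation":[0,0,0],"translation":[0,0,0],"grip":0.75},{"rotation":[0,0,0],"translation":[0,0,0],"grip":0.75},{"rotation":[0,0,0],"translation":[0,0,0],"grip":0.75},{"rotation":[0,0,0],"translation":[0,0,0],"grip":0.75}]' 30
python3 -c "
from h import *
show();plan(.529,.067,.0275,83.3)"
```

```text
t: 14.25
position: [0.527, 0.0669, 0.0517]
orientation: [0.747, 0.665, 0.0, 0.0]
contact_force: [0.5, -0.6, 0.6]
opening: 0.0642
gripper_force: 0.0
t 14.25 pos [0.527  0.0669 0.0517] yaw 83.29 tilt [0.0012 0.0002] F [ 0.5  -0.6   0.57] open 0.0642 grip 0.0 j [ 0.13  0.41 -0.42  0.74  0.    1.81]
turn [ 0.001 -0.    -0.   ] shift_after cm [0.04 0.2  2.42]
```

```bash
python3 -m inch '[{"rotation":[0,0,0],"translation":[0,0.2,0.7],"grip":0.7},{"rotation":[0,0,0],"translation":[0,0,0.9],"grip":0.7},{"rotation":[0,0,0],"translation":[0,0,0.8],"grip":0.65},{"rotation":[0,0,0],"translation":[0,0,0],"grip":0.6},{"rotation":[0,0,0],"translation":[0,0,0],"grip":0.55},{"rotation":[0,0,0],"translation":[0,0,0],"grip":0.5},{"rotation":[0,0,0],"translation":[0,0,0],"grip":0.4},{"rotation":[0,0,0],"translation":[0,0,0],"grip":0.3},{"rotation":[0,0,0],"translation":[0,0,0],"grip":0.25},{"rotation":[0,0,0],"translation":[0,0,0],"grip":0.25}]' 30
python3 -c "
from h import *
show();plan(.529,.067,.0275,83.3)"
```

```text
t: 15.5
position: [0.5288, 0.0667, 0.0276]
orientation: [0.747, 0.665, 0.0, 0.0]
contact_force: [-1.4, 0.2, 5.8]
opening: 0.0366
gripper_force: 30.2
t 15.5 pos [0.5288 0.0667 0.0276] yaw 83.3 tilt [0.0009 0.0001] F [-1.4   0.21  5.8 ] open 0.0366 grip 30.231050901881957 j [ 0.13  0.44 -0.45  0.68  0.    1.81]
turn [ 0.001 -0.    -0.   ] shift_after cm [0.04 0.02 0.01]
```

```bash
python3 -m inch '[{"rotation":[0,0,0],"translation":[0,0,-0.2],"grip":0.25},{"rotation":[0,0,0],"translation":[0,0,-0.5],"grip":0.25},{"rotation":[0,0,0],"translation":[0,0,-1],"grip":0.25},{"rotation":[0,0,0],"translation":[0,0,-2],"grip":0.25},{"rotation":[0,0,0],"translation":[0,0,-3],"grip":0.25},{"rotation":[0,0,0],"translation":[0,0,-3],"grip":0.25},{"rotation":[0,0,0],"translation":[0,0,-1.5],"grip":0.25},{"rotation":[0,0,0],"translation":[0,0,0],"grip":0.25},{"rotation":[0,0,0],"translation":[0,0,0],"grip":0.25},{"rotation":[0,0,0],"translation":[0,0,0],"grip":0.25}]' 30
python3 -c "
from h import *
show();plan(.4416,.3087,.06,83.3)"
```

```text
t: 16.75
position: [0.5275, 0.0665, 0.1378]
orientation: [0.747, 0.665, -0.001, -0.001]
contact_force: [-0.5, -0.3, -0.2]
opening: 0.0363
gripper_force: 30.0
t 16.75 pos [0.5275 0.0665 0.1378] yaw 83.29 tilt [-0.0025 -0.0003] F [-0.54 -0.28 -0.22] open 0.0363 grip 30.02157414882305 j [ 0.13  0.33 -0.29  0.95  0.    1.81]
turn [-0.002  0.001 -0.   ] shift_after cm [ 23.05 -11.35   7.78]
```

```bash
python3 -m inch '[{"rotation":[0,0,0],"translation":[2,-1.5,0],"grip":0.25},{"rotation":[0,0,0],"translation":[4,-2.5,0],"grip":0.25},{"rotation":[0,0,0],"translation":[4.5,-2.5,0],"grip":0.25},{"rotation":[0,0,0],"translation":[4.5,-2,0],"grip":0.25},{"rotation":[0,0,0],"translation":[4.5,-1.8,0],"grip":0.25},{"rotation":[0,0,0],"translation":[3.5,-1,1],"grip":0.25},{"rotation":[0,0,0],"translation":[0,0,3],"grip":0.25},{"rotation":[0,0,0],"translation":[0,0,3.5],"grip":0.25},{"rotation":[0,0,0],"translation":[0,0,0],"grip":0.25},{"rotation":[0,0,0],"translation":[0,0,0],"grip":0.25}]' 30
python3 -c "
from h import *
show();plan(.4416,.3087,.0065,83.3)
p,d=capture('scene');q,e=capture('top')
a=cv2.resize(p[150:250,230:350],(720,600))
b=cv2.resize(q[120:250,190:346],(720,600))
cv2.imwrite('pics/n5.png',cv2.cvtColor(cv2.resize(np.hstack([a,b]),(800,333)),cv2.COLOR_RGB2BGR))"
```

```text
t: 18.0
position: [0.4433, 0.3082, 0.0645]
orientation: [0.747, 0.664, -0.0, -0.0]
contact_force: [0.1, 0.0, -0.8]
opening: 0.0362
gripper_force: 30.2
t 18.0 pos [0.4433 0.3082 0.0645] yaw 83.28 tilt [-0.0001 -0.    ] F [ 0.14  0.04 -0.76] open 0.0362 grip 30.18914029943339 j [ 0.61  0.41 -0.38  0.78  0.    2.3 ]
turn [-0.  0. -0.] shift_after cm [ 0.03 -0.17  5.8 ]
```

View pics/n5.png

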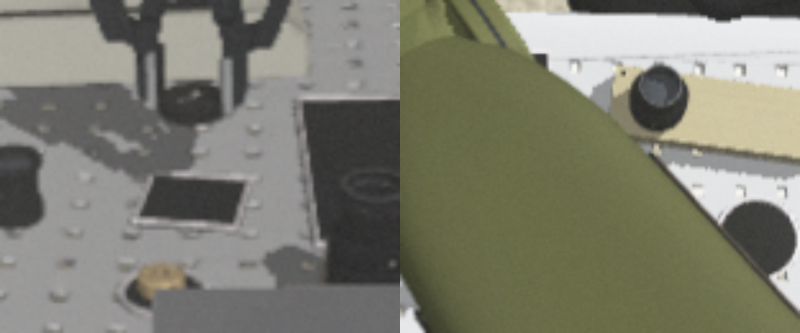

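The cap is held level at (188,100), above the square tray at (195,200). Lowering it now.

```bash
python3 -m inch '[{"rotation":[0,0,0],"translation":[0,-0.17,1.5],"grip":0.25},{"rotation":[0,0,0],"translation":[0,0,2],"grip":0.25},{"rotation":[0,0,0],"translation":[0,0,1.6],"grip":0.25},{"rotation":[0,0,0],"translation":[0,0,0.6],"grip":0.25},{"rotation":[0,0,0],"translation":[0,0,0.1],"grip":0.25},{"rotation":[0,0,0],"translation":[0,0,0.1],"grip":0.25},{"rotation":[0,0,0],"translation":[0,0,0.05],"grip":0.25},{"rotation":[0,0,0],"translation":[0,0,0],"grip":0.25},{"rotation":[0,0,0],"translation":[0,0,0],"grip":0.25},{"rotation":[0,0,0],"translation":[0,0,0],"grip":0.25}]' 30
python3 -c "
from h import *
show()"
```

```text
t: 19.35
position: [0.4414, 0.3085, 0.0047]
orientation: [0.747, 0.665, 0.0, 0.0]
contact_force: [0.5, -0.8, 0.2]
opening: 0.0363
gripper_force: 30.2
t 19.35 pos [0.4414 0.3085 0.0047] yaw 83.29 tilt [0.0001 0.0001] F [ 0.5  -0.78  0.22] open 0.0363 grip 30.18869523654594 j [ 0.61  0.48 -0.46  0.63  0.    2.3 ]
```

```bash
python3 -m inch '[{"rotation":[0,0,0],"translation":[0,0,0.04],"grip":0.25},{"rotation":[0,0,0],"translation":[0,0,0.04],"grip":0.25},{"rotation":[0,0,0],"translation":[0,0,0],"grip":0.25},{"rotation":[0,0,0],"translation":[0,0,0],"grip":0.25},{"rotation":[0,0,0],"translation":[0,0,0],"grip":0.25},{"rotation":[0,0,0],"translation":[0,0,0],"grip":0.25},{"rotation":[0,0,0],"translation":[0,0,0],"grip":0.25},{"rotation":[0,0,0],"translation":[0,0,0],"grip":0.25},{"rotation":[0,0,0],"translation":[0,0,0],"grip":0.25},{"rotation":[0,0,0],"translation":[0,0,0],"grip":0.25}]' 30
python3 -c "
from h import *
show()"
```

```text
t: 20.6
position: [0.4414, 0.3084, 0.0039]
orientation: [0.747, 0.665, 0.0, -0.0]
contact_force: [-0.8, -1.1, 4.1]
opening: 0.0367
gripper_force: 30.6
t 20.6 pos [0.4414 0.3084 0.0039] yaw 83.3 tilt [0.     0.0001] F [-0.76 -1.08  4.06] open 0.0367 grip 30.62042202485662 j [ 0.61  0.48 -0.46  0.63  0.    2.3 ]
```

Touching at 4 N. I'll release it and retreat to a point in front of the eyepiece, up high.

```bash
python3 -m inch '[{"rotation":[0,0,0],"translation":[0,0,0],"grip":0.45},{"rotation":[0,0,0],"translation":[0,0,0],"grip":0.6},{"rotation":[0,0,0],"translation":[0,0,0],"grip":0.75},{"rotation":[0,0,0],"translation":[0,0,0],"grip":0.8},{"rotation":[0,0,0],"translation":[0,0,-1],"grip":0.8},{"rotation":[0,0,0],"translation":[0,0,-3],"grip":0.8},{"rotation":[0,0,0],"translation":[0,0,-5],"grip":1},{"rotation":[0,0,0],"translation":[0,0,-5],"grip":1},{"rotation":[0,0,0],"translation":[-4.5,0,-2],"grip":1},{"rotation":[0,0,0],"translation":[-5,2,0],"grip":1}]' 30
python3 -c "
from h import *
show();plan(.5415,.1695,.15,83.3)
q,e=capture('top');p,d=capture('scene')
a=cv2.resize(p[150:250,230:350],(720,600))
b=cv2.resize(q[120:250,190:346],(720,600))
cv2.imwrite('pics/n6.png',cv2.cvtColor(cv2.resize(np.hstack([a,b]),(800,333)),cv2.COLOR_RGB2BGR))"
```

```text
t: 21.85
position: [0.451, 0.2121, 0.1669]
orientation: [0.746, 0.666, 0.003, 0.001]
contact_force: [-0.0, -0.1, -0.5]
opening: 0.0854
gripper_force: 0.0
t 21.85 pos [0.451  0.2121 0.1669] yaw 83.47 tilt [0.0048 0.0023] F [-0.   -0.14 -0.47] open 0.0854 grip 0.0 j [ 0.44  0.25 -0.33  0.99  0.    2.12]
turn [ 0.004 -0.003  0.003] shift_after cm [-3.17  9.48  1.69]
```

View pics/n6.png

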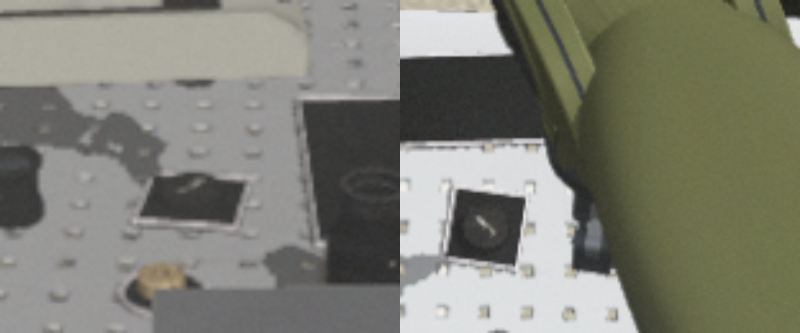

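The cap sits in the middle of the square tray, at (487,225). On to the eyepiece.

```bash
python3 -m inch '[{"rotation":[0,0,0],"translation":[-0.7,2,0],"grip":1},{"rotation":[0,0,0],"translation":[-0.7,3,0],"grip":1},{"rotation":[0,0,0],"translation":[-0.7,3,0],"grip":1},{"rotation":[0,0,0],"translation":[-0.5,1.3,0],"grip":1},{"rotation":[0,0,0],"translation":[0,0,2],"grip":1},{"rotation":[0,0,0],"translation":[0,0,2],"grip":1},{"rotation":[0,0,0],"translation":[0,0,0],"grip":1},{"rotation":[0,0,0],"translation":[0,0,0],"grip":1},{"rotation":[0,0,0],"translation":[0,0,0],"grip":1},{"rotation":[0,0,0],"translation":[0,0,0],"grip":1}]' 40
python3 -c "
from h import *
show();plan(.5415,.1695,.034,83.3)"
```

```text
t: 23.2
position: [0.54, 0.1753, 0.1246]
orientation: [0.747, 0.665, 0.001, 0.0]
contact_force: [0.6, -0.6, 0.1]
opening: 0.0854
gripper_force: 0.0
t 23.2 pos [0.54   0.1753 0.1246] yaw 83.31 tilt [0.0014 0.0005] F [ 0.6  -0.57  0.08] open 0.0854 grip 0.0 j [ 0.31  0.4  -0.23  0.95  0.    2.  ]
turn [ 0.001 -0.001  0.   ] shift_after cm [-0.56  0.22  9.06]
```

```bash
python3 -m inch '[{"rotation":[0,0,0],"translation":[-0.56,0.2,0],"grip":1},{"rotation":[0,0,0],"translation":[0,0,1.5],"grip":1},{"rotation":[0,0,0],"translation":[0,0,2],"grip":1},{"rotation":[0,0,0],"translation":[0,0,2],"grip":1},{"rotation":[0,0,0],"translation":[0,0,2],"grip":1},{"rotation":[0,0,0],"translation":[0,0,1.5],"grip":1},{"rotation":[0,0,0],"translation":[0,0,0],"grip":0.9},{"rotation":[0,0,0],"translation":[0,0,0],"grip":0.8},{"rotation":[0,0,0],"translation":[0,0,0],"grip":0.7},{"rotation":[0,0,0],"translation":[0,0,0],"grip":0.65}]' 40
python3 -m inch '[{"rotation":[0,0,0],"translation":[0,0,0],"grip":0.6},{"rotation":[0,0,0],"translation":[0,0,0],"grip":0.57},{"rotation":[0,0,0],"translation":[0,0,0],"grip":0.54},{"rotation":[0,0,0],"translation":[0,0,0],"grip":0.51},{"rotation":[0,0,0],"translation":[0,0,0],"grip":0.48},{"rotation":[0,0,0],"translation":[0,0,0],"grip":0.45},{"rotation":[0,0,0],"translation":[0,0,0],"grip":0.4},{"rotation":[0,0,0],"translation":[0,0,0],"grip":0.35},{"rotation":[0,0,0],"translation":[0,0,0],"grip":0.35},{"rotation":[0,0,0],"translation":[0,0,0],"grip":0.35}]' 40
python3 -c "
from h import *
show();plan(.5415,.1695,.034,83.3)"
```

```text
t: 24.45
position: [0.5414, 0.1694, 0.0345]
orientation: [0.747, 0.665, 0.001, 0.0]
contact_force: [0.4, -0.2, -0.7]
opening: 0.0556
gripper_force: 0.0
t: 25.7
position: [0.5414, 0.1693, 0.0345]
orientation: [0.747, 0.665, 0.001, 0.0]
contact_force: [0.4, -0.2, 5.0]
opening: 0.0455
gripper_force: 40.5
t 25.7 pos [0.5414 0.1693 0.0345] yaw 83.29 tilt [0.0014 0.0002] F [ 0.39 -0.16  4.96] open 0.0455 grip 40.53764878772199 j [ 0.3   0.48 -0.35  0.74 -0.    1.99]
turn [ 0.001 -0.    -0.   ] shift_after cm [0.02 0.01 0.05]
```

```bash
python3 -m inch '[{"rotation":[0,0,0],"translation":[0,0,-0.2],"grip":0.35},{"rotation":[0,0,0],"translation":[0,0,-0.5],"grip":0.35},{"rotation":[0,0,0],"translation":[0,0,-1],"grip":0.35},{"rotation":[0,0,0],"translation":[0,0,-2],"grip":0.35},{"rotation":[0,0,0],"translation":[0,0,-2.5],"grip":0.35},{"rotation":[0,0,0],"translation":[0,0,-2],"grip":0.35},{"rotation":[0,0,0],"translation":[0,0,-1],"grip":0.35},{"rotation":[0,0,0],"translation":[0,0,0],"grip":0.35},{"rotation":[0,0,0],"translation":[0,0,0],"grip":0.35},{"rotation":[0,0,0],"translation":[0,0,0],"grip":0.35}]' 40
python3 -c "
from h import *
show();plan(.4358,.0842,.04,83.3)
p,d=capture('scene')
cv2.imwrite('pics/n7.png',cv2.cvtColor(cv2.resize(p[100:250,250:400],(600,600)),cv2.COLOR_RGB2BGR))"
```

```text
t: 26.95
position: [0.5401, 0.169, 0.1248]
orientation: [0.747, 0.665, -0.001, -0.0]
contact_force: [-0.3, 0.0, -2.2]
opening: 0.0452
gripper_force: 41.2
t 26.95 pos [0.5401 0.169  0.1248] yaw 83.3 tilt [-0.0019 -0.0006] F [-0.27  0.04 -2.24] open 0.0452 grip 41.207407750189304 j [ 0.3   0.39 -0.23  0.95 -0.    1.99]
turn [-0.002  0.001 -0.   ] shift_after cm [-9.64 -9.37  8.48]
```

View pics/n7.png

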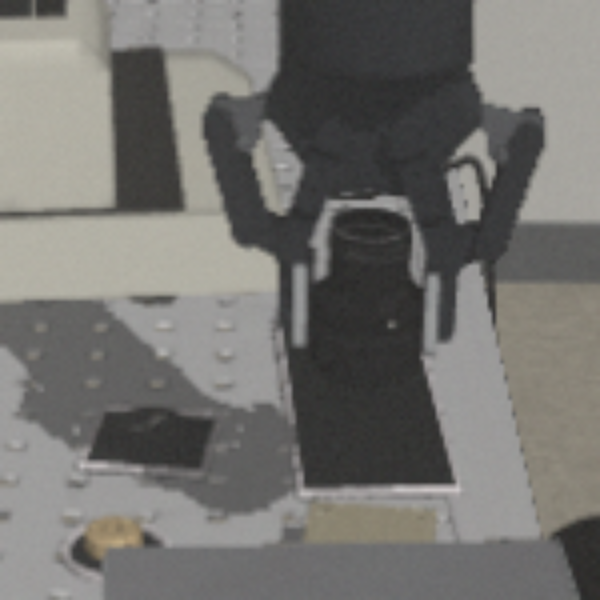

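The eyepiece is held upright at (365,290), and the bare block is still at (370,520). Carrying it to the large tray.

```bash
python3 -m inch '[{"rotation":[0,0,0],"translation":[-1,-1,0],"grip":0.35},{"rotation":[0,0,0],"translation":[-2,-2,0],"grip":0.35},{"rotation":[0,0,0],"translation":[-2.5,-2.4,0],"grip":0.35},{"rotation":[0,0,0],"translation":[-2.5,-2.4,0],"grip":0.35},{"rotation":[0,0,0],"translation":[-1.6,-1.5,0],"grip":0.35},{"rotation":[0,0,0],"translation":[0,0,1.5],"grip":0.35},{"rotation":[0,0,0],"translation":[0,0,2.5],"grip":0.35},{"rotation":[0,0,0],"translation":[0,0,2.5],"grip":0.35},{"rotation":[0,0,0],"translation":[0,0,2],"grip":0.35},{"rotation":[0,0,0],"translation":[0,0,0],"grip":0.35}]' 40
python3 -c "
from h import *
show();plan(.4358,.0842,.0125,83.3)"
```

```text
t: 28.25
position: [0.4347, 0.084, 0.0396]
orientation: [0.747, 0.664, -0.002, -0.001]
contact_force: [-0.9, 0.0, -1.2]
opening: 0.0452
gripper_force: 41.5
t 28.25 pos [0.4347 0.084  0.0396] yaw 83.28 tilt [-0.0042 -0.001 ] F [-0.86  0.03 -1.22] open 0.0452 grip 41.46002748515457 j [ 0.19  0.31 -0.64  0.63 -0.    1.88]
turn [-0.004  0.001 -0.   ] shift_after cm [0.03 0.11 2.71]
```

```bash
python3 -m inch '[{"rotation":[0,0,0],"translation":[0,0.1,1],"grip":0.35},{"rotation":[0,0,0],"translation":[0,0,1.2],"grip":0.35},{"rotation":[0,0,0],"translation":[0,0,0.4],"grip":0.35},{"rotation":[0,0,0],"translation":[0,0,0.1],"grip":0.35},{"rotation":[0,0,0],"translation":[0,0,0.05],"grip":0.35},{"rotation":[0,0,0],"translation":[0,0,0],"grip":0.35},{"rotation":[0,0,0],"translation":[0,0,0],"grip":0.35},{"rotation":[0,0,0],"translation":[0,0,0],"grip":0.35},{"rotation":[0,0,0],"translation":[0,0,0],"grip":0.35},{"rotation":[0,0,0],"translation":[0,0,0],"grip":0.35}]' 40
python3 -c "
from h import *
show()"
```

```text
t: 29.5
position: [0.4382, 0.0846, 0.0133]
orientation: [0.747, 0.665, 0.0, 0.0]
contact_force: [-1.2, -1.2, -1.7]
opening: 0.045
gripper_force: 41.5
t 29.5 pos [0.4382 0.0846 0.0133] yaw 83.3 tilt [ 0.0001 -0.    ] F [-1.17 -1.22 -1.72] open 0.045 grip 41.47876921109855 j [ 0.19  0.35 -0.67  0.55 -0.    1.88]
```

```bash
python3 -m inch '[{"rotation":[0,0,0],"translation":[0,-0.24,0.1],"grip":0.35},{"rotation":[0,0,0],"translation":[0,0,0.05],"grip":0.35},{"rotation":[0,0,0],"translation":[0,0,0.05],"grip":0.35},{"rotation":[0,0,0],"translation":[0,0,0.03],"grip":0.35},{"rotation":[0,0,0],"translation":[0,0,0],"grip":0.35},{"rotation":[0,0,0],"translation":[0,0,0],"grip":0.35},{"rotation":[0,0,0],"translation":[0,0,0],"grip":0.35},{"rotation":[0,0,0],"translation":[0,0,0],"grip":0.35},{"rotation":[0,0,0],"translation":[0,0,0],"grip":0.35},{"rotation":[0,0,0],"translation":[0,0,0],"grip":0.35}]' 40
python3 -c "
from h import *
show()"
```

```text
t: 30.75
position: [0.4359, 0.0849, 0.011]
orientation: [0.747, 0.665, -0.0, 0.0]
contact_force: [-0.1, -0.6, -2.3]
opening: 0.0454
gripper_force: 41.5
t 30.75 pos [0.4359 0.0849 0.011 ] yaw 83.3 tilt [-0. -0.] F [-0.06 -0.62 -2.35] open 0.0454 grip 41.482193428091705 j [ 0.19  0.35 -0.68  0.54 -0.    1.88]
```

```bash
python3 -m inch '[{"rotation":[0,0,0],"translation":[0,0,0.04],"grip":0.35},{"rotation":[0,0,0],"translation":[0,0,0.03],"grip":0.35},{"rotation":[0,0,0],"translation":[0,0,0],"grip":0.35},{"rotation":[0,0,0],"translation":[0,0,0],"grip":0.35},{"rotation":[0,0,0],"translation":[0,0,0],"grip":0.35},{"rotation":[0,0,0],"translation":[0,0,0],"grip":0.35},{"rotation":[0,0,0],"translation":[0,0,0],"grip":0.35},{"rotation":[0,0,0],"translation":[0,0,0],"grip":0.35},{"rotation":[0,0,0],"translation":[0,0,0],"grip":0.35},{"rotation":[0,0,0],"translation":[0,0,0],"grip":0.35}]' 40
python3 -c "
from h import *
show()"
```

```text
t: 32.0
position: [0.4359, 0.0849, 0.0107]
orientation: [0.747, 0.665, 0.0, 0.0]
contact_force: [-2.1, 0.1, 6.0]
opening: 0.0453
gripper_force: 42.1
t 32.0 pos [0.4359 0.0849 0.0107] yaw 83.3 tilt [0.0003 0.0001] F [-2.13  0.14  6.03] open 0.0453 grip 42.10319438483566 j [ 0.19  0.35 -0.68  0.54  0.    1.88]
```

```bash
python3 -m inch '[{"rotation":[0,0,0],"translation":[0,0,0],"grip":0.6},{"rotation":[0,0,0],"translation":[0,0,0],"grip":0.75},{"rotation":[0,0,0],"translation":[0,0,0],"grip":0.9},{"rotation":[0,0,0],"translation":[0,0,0],"grip":1},{"rotation":[0,0,0],"translation":[0,0,0],"grip":1},{"rotation":[0,0,0],"translation":[0,0,-2],"grip":1},{"rotation":[0,0,0],"translation":[0,0,-4],"grip":1},{"rotation":[0,0,0],"translation":[0,0,-4],"grip":1},{"rotation":[0,0,0],"translation":[0,0,-4],"grip":1},{"rotation":[0,0,0],"translation":[3,3,0],"grip":1}]' 40
python3 -m inch '[{"rotation":[0,0,0],"translation":[4,2.5,0],"grip":1},{"rotation":[0,0,0],"translation":[4.5,0,0],"grip":1},{"rotation":[0,0,0],"translation":[4.5,0,0],"grip":1},{"rotation":[0,0,0],"translation":[3,0,0],"grip":1},{"rotation":[0,0,0],"translation":[0,0,0],"grip":1},{"rotation":[0,0,0],"translation":[0,0,0],"grip":1},{"rotation":[0,0,0],"translation":[0,0,0],"grip":1},{"rotation":[0,0,0],"translation":[0,0,0],"grip":1},{"rotation":[0,0,0],"translation":[0,0,0],"grip":1},{"rotation":[0,0,0],"translation":[0,0,0],"grip":1}]'
python3 -c "
from h import *
show()
q,e=capture('top')
p=cv2.cvtColor(q,cv2.COLOR_RGB2BGR);h=cv2.cvtColor(p,cv2.COLOR_BGR2HSV)
m=np.zeros(p.shape[:2],np.uint8);m[130:200,255:370]=cv2.inRange(h[130:200,255:370],(15,35,110),(35,120,255));m=cv2.morphologyEx(m,cv2.MORPH_OPEN,np.ones((3,3)))
v,u=np.nonzero(m);P=plane('top',np.c_[u,v],.026)[:,:2].astype(np.float32)*1000;print('block',cv2.minAreaRect(P))
cv2.imwrite('pics/n8.png',cv2.resize(p[120:245,190:390],(800,500)))"
```

```text
t: 33.25
position: [0.4697, 0.1108, 0.1538]
orientation: [0.748, 0.664, 0.002, 0.001]
contact_force: [1.2, 0.0, 0.2]
opening: 0.0853
gripper_force: 0.0
t: 34.5
position: [0.5127, 0.2669, 0.1504]
orientation: [0.747, 0.664, 0.0, 0.0]
contact_force: [0.2, 1.0, -0.5]
opening: 0.0853
gripper_force: 0.0
t 34.5 pos [0.5127 0.2669 0.1504] yaw 83.27 tilt [0.0001 0.    ] F [ 0.16  1.   -0.47] open 0.0853 grip 0.0 j [ 0.48  0.39 -0.16  1.02 -0.    2.17]
block ((535.7127075195312, 122.69921112060547), (150.01026916503906, 240.83119201660156), 1.1250487565994263)
```

View pics/n8.png

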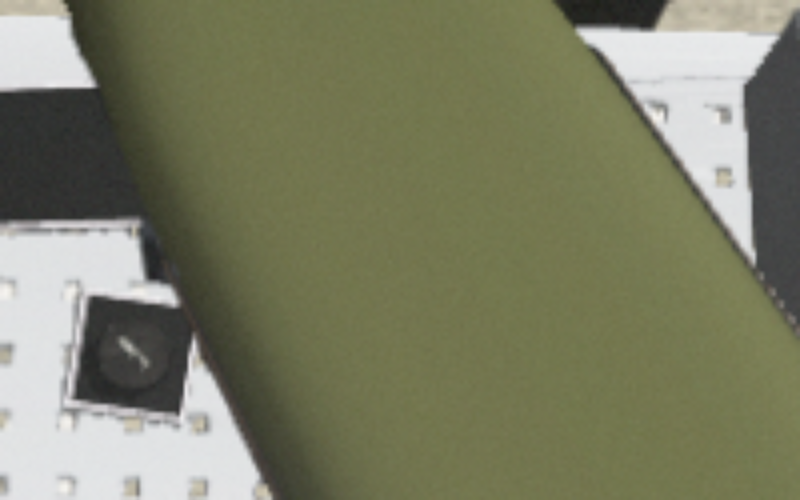

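The arm hides the block from here, at columns 150–750. The block showed no shift in the last view, so I'll go to its middle.

```bash
python3 -c "
from h import *
plan(.5362,.1195,.06,83.3)"
python3 -m inch '[{"rotation":[0,0,0],"translation":[-2,0.4,0],"grip":1},{"rotation":[0,0,0],"translation":[-4,1,0],"grip":1},{"rotation":[0,0,0],"translation":[-4.5,1,0],"grip":1},{"rotation":[0,0,0],"translation":[-2.5,1,0],"grip":1},{"rotation":[0,0,0],"translation":[-1.4,0.6,0],"grip":1},{"rotation":[0,0,0],"translation":[0,0,2],"grip":1},{"rotation":[0,0,0],"translation":[0,0,3],"grip":1},{"rotation":[0,0,0],"translation":[0,0,3],"grip":1},{"rotation":[0,0,0],"translation":[0,0,0],"grip":1},{"rotation":[0,0,0],"translation":[0,0,0],"grip":1}]'
python3 -c "
from h import *
show();plan(.5362,.1195,.004,83.3)
q,e=capture('top');C=cloud('top',e)
k=(C[...,2]>.045)&(C[...,2]<.075)&(abs(C[...,0]-.436)<.05)&(abs(C[...,1]-.085)<.05);P=C[k]
if len(P): print('eyep',len(P),P.mean(0),np.percentile(P[:,2],90))"
```

```text
turn [ 0. -0. -0.] shift_after cm [-14.38   4.05   9.04]
t: 35.8
position: [0.5362, 0.1197, 0.0712]
orientation: [0.747, 0.665, 0.0, 0.0]
contact_force: [0.3, 1.0, 0.1]
opening: 0.0854
gripper_force: 0.0
t 35.8 pos [0.5362 0.1197 0.0712] yaw 83.31 tilt [0.001  0.0003] F [0.33 1.05 0.09] open 0.0854 grip 0.0 j [ 0.22  0.42 -0.35  0.8   0.    1.91]
turn [ 0.001 -0.     0.   ] shift_after cm [-0.02  0.    6.72]
eyep 229 [0.43544297 0.08506222 0.05517576] 0.06492801148766687
```

```bash
python3 -m inch '[{"rotation":[0,0,0],"translation":[0,0,1.5],"grip":1},{"rotation":[0,0,0],"translation":[0,0,2],"grip":1},{"rotation":[0,0,0],"translation":[0,0,2],"grip":1},{"rotation":[0,0,0],"translation":[0,0,1.2],"grip":1},{"rotation":[0,0,0],"translation":[0,0,0],"grip":0.9},{"rotation":[0,0,0],"translation":[0,0,0],"grip":0.8},{"rotation":[0,0,0],"translation":[0,0,0],"grip":0.75},{"rotation":[0,0,0],"translation":[0,0,0],"grip":0.7},{"rotation":[0,0,0],"translation":[0,0,0],"grip":0.66},{"rotation":[0,0,0],"translation":[0,0,0],"grip":0.62}]' 80
python3 -m inch '[{"rotation":[0,0,0],"translation":[0,0,0],"grip":0.58},{"rotation":[0,0,0],"translation":[0,0,0],"grip":0.54},{"rotation":[0,0,0],"translation":[0,0,0],"grip":0.5},{"rotation":[0,0,0],"translation":[0,0,0],"grip":0.5},{"rotation":[0,0,0],"translation":[0,0,-0.2],"grip":0.5},{"rotation":[0,0,0],"translation":[0,0,-0.3],"grip":0.5},{"rotation":[0,0,0],"translation":[0,0,-0.5],"grip":0.5},{"rotation":[0,0,0],"translation":[0,0,0],"grip":0.5},{"rotation":[0,0,0],"translation":[0,0,0],"grip":0.5},{"rotation":[0,0,0],"translation":[0,0,0],"grip":0.5}]'
python3 -c "
from h import *
show();print(observe()['ft_torque']);plan(.5362,.1195,.1,83.3)"
```

```text
t: 37.1
position: [0.537, 0.1197, 0.0047]
orientation: [0.747, 0.665, 0.001, 0.001]
contact_force: [0.6, 0.1, 9.1]
opening: 0.0567
gripper_force: 84.4
t: 38.35
position: [0.5354, 0.1195, 0.0131]
orientation: [0.747, 0.665, -0.0, -0.0]
contact_force: [-0.8, -0.4, -3.4]
opening: 0.0561
gripper_force: 85.4
t 38.35 pos [0.5354 0.1195 0.0131] yaw 83.3 tilt [-0.0004 -0.0001] F [-0.79 -0.42 -3.39] open 0.0561 grip 85.394973680377 j [ 0.22  0.48 -0.42  0.67  0.    1.91]
[-0.01070135  0.00509635 -0.01855907]
turn [-0.  0. -0.] shift_after cm [ 0.01  0.08 -8.69]
```

The block is held. I'll lift it, turn it to the tray's heading and travel over.

```bash
python3 -m inch '[{"rotation":[0,0,0],"translation":[0,0,-1.5],"grip":0.5},{"rotation":[0,0,0],"translation":[0,0,-2],"grip":0.5},{"rotation":[0,0,0],"translation":[0,0,-1.5],"grip":0.5},{"rotation":[0,0,-0.08],"translation":[0,0,0],"grip":0.5},{"rotation":[0,0,-0.084],"translation":[0,0,0],"grip":0.5},{"rotation":[0,0,0],"translation":[1,0.1,0],"grip":0.5},{"rotation":[0,0,0],"translation":[2.5,0.2,0],"grip":0.5},{"rotation":[0,0,0],"translation":[3,0.3,0],"grip":0.5},{"rotation":[0,0,0],"translation":[3,0.3,0],"grip":0.5},{"rotation":[0,0,0],"translation":[3,0.3,0],"grip":0.5}]'
python3 -m inch '[{"rotation":[0,0,0],"translation":[3,0.3,0],"grip":0.5},{"rotation":[0,0,0],"translation":[3,0.4,0],"grip":0.5},{"rotation":[0,0,0],"translation":[2.5,0.4,0],"grip":0.5},{"rotation":[0,0,0],"translation":[1.5,0.2,0],"grip":0.5},{"rotation":[0,0,0],"translation":[0.8,0,0],"grip":0.5},{"rotation":[0,0,0],"translation":[0,0,0],"grip":0.5},{"rotation":[0,0,0],"translation":[0,0,0],"grip":0.5},{"rotation":[0,0,0],"translation":[0,0,0],"grip":0.5},{"rotation":[0,0,0],"translation":[0,0,0],"grip":0.5},{"rotation":[0,0,0],"translation":[0,0,0],"grip":0.5}]'
python3 -c "
from h import *
show();plan(.5498,.3557,.01,92.7)
p,d=capture('scene');cv2.imwrite('pics/n9.png',cv2.cvtColor(cv2.resize(p[110:260,240:400],(640,600)),cv2.COLOR_RGB2BGR))"
```

```text
t: 39.6
position: [0.5417, 0.2467, 0.0636]
orientation: [0.691, 0.723, 0.0, -0.0]
contact_force: [-0.1, -0.5, -3.4]
opening: 0.0563
gripper_force: 86.0
t: 40.85
position: [0.5497, 0.3532, 0.0634]
orientation: [0.69, 0.723, 0.0, 0.0]
contact_force: [0.1, -0.2, -3.7]
opening: 0.0561
gripper_force: 86.0
t 40.85 pos [0.5497 0.3532 0.0634] yaw 92.67 tilt [ 0. -0.] F [ 0.06 -0.19 -3.73] open 0.0561 grip 86.04835912585258 j [ 0.57  0.58 -0.08  0.91 -0.    2.1 ]
turn [ 0.     0.    -0.001] shift_after cm [0.25 0.02 5.34]
```

View pics/n9.png

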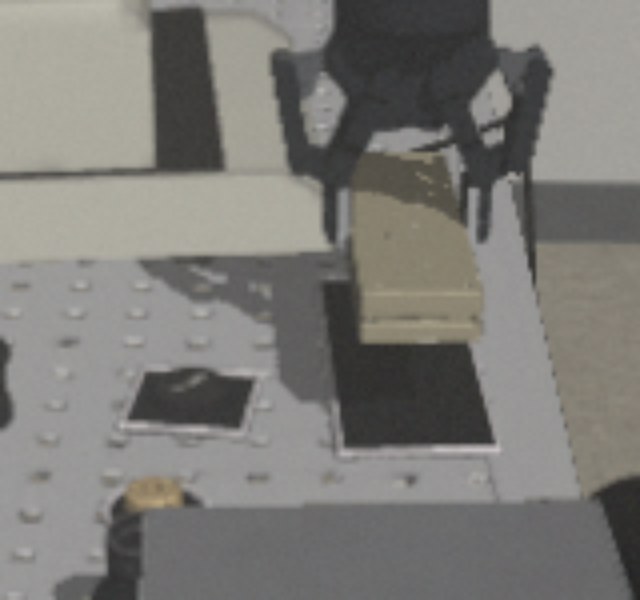

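The block hangs level and aligned with the long tray; its front top edge is at (420,292–297) and the tray's front lip at (418,450). A quick fit check before lowering.

```bash
python3 -c "
from h import *
f=lambda u,v:[((u+.5)/4-.5+240,(v+.5)/4-.5+110)]
print('block front top L,R',plane('scene',f(360,297),.0847),plane('scene',f(482,288),.0847))
print('lip outer front',plane('scene',f(338,454),.005),plane('scene',f(498,450),.005))"
python3 -m inch '[{"rotation":[0,0,0],"translation":[0.25,0,1.5],"grip":0.5},{"rotation":[0,0,0],"translation":[0,0,1.5],"grip":0.5},{"rotation":[0,0,0],"translation":[0,0,0.8],"grip":0.5},{"rotation":[0,0,0],"translation":[0,0,0.4],"grip":0.5},{"rotation":[0,0,0],"translation":[0,0,0],"grip":0.5},{"rotation":[0,0,0],"translation":[0,0,0],"grip":0.5},{"rotation":[0,0,0],"translation":[0,0,0],"grip":0.5},{"rotation":[0,0,0],"translation":[0,0,0],"grip":0.5},{"rotation":[0,0,0],"translation":[0,0,0],"grip":0.5},{"rotation":[0,0,0],"translation":[0,0,0],"grip":0.5}]'
python3 -c "
from h import *
show();plan(.5498,.3557,.01,92.7)"
```

```text
block front top L,R [[0.52419333 0.26371036 0.0847    ]] [[0.58166031 0.27425496 0.0847    ]]
lip outer front [[0.51517288 0.25535494 0.005     ]] [[0.59233348 0.26042969 0.005     ]]
t: 42.15
position: [0.5495, 0.356, 0.0214]
orientation: [0.69, 0.724, 0.0, 0.0]
contact_force: [-0.8, 0.2, -2.9]
opening: 0.0562
gripper_force: 86.1
t 42.15 pos [0.5495 0.356  0.0214] yaw 92.7 tilt [0.0001 0.    ] F [-0.82  0.24 -2.89] open 0.0562 grip 86.07570748776197 j [ 0.57  0.62 -0.12  0.83 -0.    2.1 ]
turn [ 0. -0. -0.] shift_after cm [-0.03  0.03  1.14]
```

```bash
python3 -m inch '[{"rotation":[0,0,0],"translation":[-0.15,0,0.5],"grip":0.5},{"rotation":[0,0,0],"translation":[0,0,0.5],"grip":0.5},{"rotation":[0,0,0],"translation":[0,0,0.2],"grip":0.5},{"rotation":[0,0,0],"translation":[0,0,0.1],"grip":0.5},{"rotation":[0,0,0],"translation":[0,0,0.05],"grip":0.5},{"rotation":[0,0,0],"translation":[0,0,0],"grip":0.5},{"rotation":[0,0,0],"translation":[0,0,0],"grip":0.5},{"rotation":[0,0,0],"translation":[0,0,0],"grip":0.5},{"rotation":[0,0,0],"translation":[0,0,0],"grip":0.5},{"rotation":[0,0,0],"translation":[0,0,0],"grip":0.5}]'
python3 -c "
from h import *
show()"
```

```text
t: 43.4
position: [0.5496, 0.3544, 0.0078]
orientation: [0.69, 0.724, 0.0, 0.0]
contact_force: [0.5, 0.1, -4.2]
opening: 0.0562
gripper_force: 86.1
t 43.4 pos [0.5496 0.3544 0.0078] yaw 92.69 tilt [0. 0.] F [ 0.47  0.11 -4.15] open 0.0562 grip 86.07570111751556 j [ 0.57  0.63 -0.14  0.8  -0.    2.1 ]
```

```bash
python3 -m inch '[{"rotation":[0,0,0],"translation":[0,0,0.04],"grip":0.5},{"rotation":[0,0,0],"translation":[0,0,0.03],"grip":0.5},{"rotation":[0,0,0],"translation":[0,0,0.03],"grip":0.5},{"rotation":[0,0,0],"translation":[0,0,0],"grip":0.5},{"rotation":[0,0,0],"translation":[0,0,0],"grip":0.5},{"rotation":[0,0,0],"translation":[0,0,0],"grip":0.5},{"rotation":[0,0,0],"translation":[0,0,0],"grip":0.5},{"rotation":[0,0,0],"translation":[0,0,0],"grip":0.5},{"rotation":[0,0,0],"translation":[0,0,0],"grip":0.5},{"rotation":[0,0,0],"translation":[0,0,0],"grip":0.5}]'
python3 -c "
from h import *
show()"
```

```text
t: 44.65
position: [0.5496, 0.3545, 0.0074]
orientation: [0.69, 0.724, 0.0, 0.0]
contact_force: [-3.5, -2.3, 5.7]
opening: 0.0562
gripper_force: 87.1
t 44.65 pos [0.5496 0.3545 0.0074] yaw 92.69 tilt [0.0003 0.0002] F [-3.53 -2.27  5.66] open 0.0562 grip 87.08714637905359 j [ 0.57  0.63 -0.14  0.8  -0.    2.1 ]
```

```bash
python3 -m inch '[{"rotation":[0,0,0],"translation":[0,0,0],"grip":0.72},{"rotation":[0,0,0],"translation":[0,0,0],"grip":0.8},{"rotation":[0,0,0],"translation":[0,0,0],"grip":0.9},{"rotation":[0,0,0],"translation":[0,0,0],"grip":1},{"rotation":[0,0,0],"translation":[0,0,0],"grip":1},{"rotation":[0,0,0],"translation":[0,0,-2],"grip":1},{"rotation":[0,0,0],"translation":[0,0,-4],"grip":1},{"rotation":[0,0,0],"translation":[0,0,-5],"grip":1},{"rotation":[0,0,0],"translation":[0,0,-5],"grip":1},{"rotation":[0,0,0],"translation":[-4,0,-4],"grip":1}]'
python3 -m inch '[{"rotation":[0,0,0],"translation":[-5,-1,0],"grip":1},{"rotation":[0,0,0],"translation":[-5,-2,0],"grip":1},{"rotation":[0,0,0],"translation":[-5,-2,0],"grip":1},{"rotation":[0,0,0],"translation":[-5,-2,0],"grip":1},{"rotation":[0,0,0],"translation":[-5,-2,0],"grip":1},{"rotation":[0,0,0],"translation":[-5,-2,0],"grip":1},{"rotation":[0,0,0],"translation":[-5,-2,0],"grip":1},{"rotation":[0,0,0],"translation":[-4,-1,0],"grip":1},{"rotation":[0,0,0],"translation":[0,0,0],"grip":1},{"rotation":[0,0,0],"translation":[0,0,0],"grip":1}]'
python3 - <<'E'
from h import *
show()
q,e=capture('top');p=cv2.cvtColor(q,cv2.COLOR_RGB2BGR);h=cv2.cvtColor(p,cv2.COLOR_BGR2HSV);C=cloud('top',e)
m=np.zeros(p.shape[:2],np.uint8);s=np.s_[130:200,140:270];m[s]=cv2.inRange(h[s],(15,35,110),(35,120,255));m=cv2.morphologyEx(m,cv2.MORPH_OPEN,np.ones((3,3)))
v,u=np.nonzero(m);P=plane('top',np.c_[u,v],.0285)[:,:2].astype(np.float32)*1000;print('block',cv2.minAreaRect(P),"z",np.median(C[m>0][:,2]))
cv2.imwrite('pics/n10.png',cv2.resize(p[120:280,140:390],(800,512)))
E
```

```text
t: 45.9
position: [0.552, 0.3165, 0.2091]
orientation: [0.689, 0.725, 0.002, 0.0]
contact_force: [-0.3, -0.8, -0.3]
opening: 0.0853
gripper_force: 0.0
t: 47.15
position: [0.4301, -0.0814, 0.2069]
orientation: [0.69, 0.723, 0.0, -0.0]
contact_force: [0.9, -0.3, -0.4]
opening: 0.0851
gripper_force: 0.0
t 47.15 pos [ 0.4301 -0.0814  0.2069] yaw 92.67 tilt [0.0005 0.0005] F [ 0.9  -0.28 -0.45] open 0.0851 grip 0.0 j [-0.19  0.12 -0.38  1.07  0.    1.34]
block ((548.2117919921875, 353.7914123535156), (58.068302154541016, 174.45632934570312), 2.543400526046753) z 0.027141327654810254
```

View pics/n10.png

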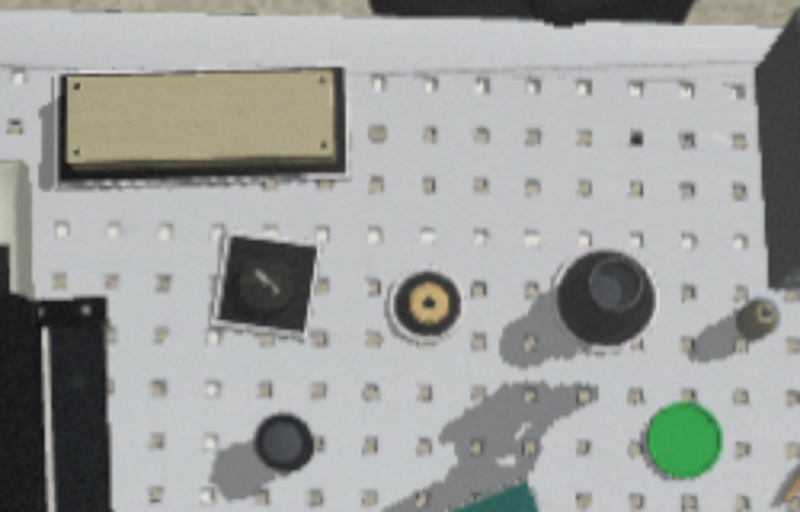

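Every piece is in its tray: the block flat in the long tray (205,120), the cap (267,285), the nut (428,302) and the eyepiece (605,297). The loupe and objective haven't moved. I'm handing it in.

```bash
python3 -c "
from cell import *
print(sign_off())"
```

```text
the job is handed in; nothing more can be done
None
```

The job is handed in: the nut, cap and eyepiece each stand upright in the middle of their own tray, the bare block was moved last and lies flat lengthwise in the long tray within about 2 mm of its centre, and the loupe and objective were left where they stood (about 47 s on the robot's clock).

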